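Refit a dryer lint filter

TASK

Put the blue-handled lint filter back into its seat on the dryer's grey filter housing: tuck its blue tongue under the seat's blue lip, then swing the other edge down and press it until the orange catch snaps over it, so that the filter lies flat and fully home, and let go. The seat may be bolted up to two centimetres either way along the housing, so feel for the stop under the lip and do not force the filter: it is thin plastic and cracks if it is rammed or pressed hard. Leave everything else on the counter where it is.

Things in the scene. Friction and masses are not known exactly. Their poses are not given: they have to be found in the camera images.
- housing: Grey steel filter housing fixed to the counter: deck 250 (x) x 200 (y) x 20 mm high, with low steel strips (top at 32 mm) along both ends. Origin: centre of its underside, on the counter; x along its length towards the catch end, y across, z up. A seat frame is bolted on through slots: its place along x is NOT measured, up to 20 mm either way; in y and z it is exact. It does not move when pushed.
- seat_middle (a point): Point fixed to the housing, 26 mm above its origin: the middle of the seat floor (flat, black) if the seat's unknown x offset were 0. White side walls 15 mm high stand at y = +-60.5 mm (inner faces), so the filter has 2.5 mm of play to each side. The filter goes in with its tongue towards -x.
- lip_nominal (a point): Fixed to the housing, on the floor at the foot of the back stop (80 mm to -x of seat_middle) for zero offset; the real stop is up to 20 mm from here in x. The blue lip overhangs the floor by 10 mm from the stop towards +x, over the whole width; its underside is 10 mm and its top 15 mm above the floor. A filter laid in flat, not tucked under the lip, does not go in.
- catch_nominal (a point): Fixed to the housing, on the floor at the foot of the far wall for zero offset (82.5 mm to +x of seat_middle; shares the seat's offset, so stop to wall is 162.5 mm). The wall is 26 mm high with a flat top, but in the middle 48 mm only 9 mm; there stands the orange catch, 44 mm wide: its nose juts 5.5 mm in from the wall, flat underside 9.7 mm above the floor, sloping face (68 degrees steep) up to 26 mm. 2.5 mm of play.
- catch (a joint): How far the orange spring catch has been pushed outwards (+x), in m; 0 = sprung out, 0.008 = fully back. Pressing the filter's edge down on its slope pushes it back, and it springs out over the edge once the filter is flat on the floor; this takes roughly 5 to 10 N straight down near that edge.
- filter_grip (a point): Middle of the blue grip fin, 14 (x) x 60 (y) mm, 8 to 42 mm above the loose filter's underside; this point is 30 mm above it. x runs from tongue to latch edge. Filter 160 (x) x 116 (y) mm, 0.2 to 0.35 kg, white frame 8 mm thick, steel mesh. Starts flat on the counter. It cracks if it and the housing (seat, catch) press on each other with over 20 N while it is tilted 5 degrees or more, or over 45 N at any time.
- filter_tongue (a point): Middle of the tip of the filter's blue tongue, at the underside (80 mm to -x of the grip, 30 mm below it). The tongue is 20 mm long, 5 mm thick, flush with the underside, along the whole -x edge.
- filter_latch_edge (a point): Middle of the opposite edge, the one that goes under the catch, at the filter's underside (80 mm to +x from the grip, 30 mm below it).
- spare_filter: Bystander: an all-grey filter of the same shape, to be left alone. Origin at the centre of its underside.
- flowerpot: Bystander: white pot of red flowers, 92 mm across, 75 mm high (flowers to 140 mm); origin at the centre of its base.
- coin_cup: Bystander: red cup, 76 mm across, 85 mm high; origin at the centre of its base.
- lint_brush: Bystander: wooden-handled brush lying on the counter; origin at its underside.
- screwdriver: Bystander: yellow-handled screwdriver lying on the counter; origin at its underside.
- sheet_box: Bystander: upright green box 110 x 60 x 150 mm; origin at the centre of its base.

How it is judged:
On the way:
1. the tongue edge is down in the lip end of the seat while the other edge is still raised (filter tilted 3.5 degrees or more) (z of filter_tongue in the frame of housing below 0.036 m and x of filter_tongue in the frame of housing between -0.105 and -0.055 m and y of filter_tongue in the frame of housing between -0.02 and 0.02 m and x of filter_latch_edge in the frame of filter_tongue above 0.1 m and angle between filter_grip's own z axis and vertical above 0.06 rad), for 0.1 s.
At the end, for the whole second after the job is handed in: The filter lies flat on the seat floor, tongue under the lip: both its tongue tip and its latch edge are within 2.5 mm of the seat floor's height, tongue at the lip end, and the catch has sprung back out (less than 2 mm from its rest) over the latch edge; all at rest (z of filter_tongue in the frame of housing between 0.0235 and 0.0285 m and z of filter_latch_edge in the frame of housing between 0.0235 and 0.0285 m and x of filter_tongue in the frame of housing below -0.055 m and x of filter_latch_edge in the frame of housing above 0.055 m and value of joint catch below 0.002 m and linear speed of filter below 0.01 m/s and velocity of joint catch below 0.01 m/s); the robot touches nothing.
It fails at once if the filter is rammed or forced against the housing with more than 20 N while still tilted by 5 degrees or more (contact force between filter and housing above 20 N and angle between filter_grip's own z axis and vertical above 0.0873 rad).
It fails at once if the filter and the housing press on each other with more than 45 N (contact force between filter and housing above 45 N).
It fails at once if a bystander is shifted by more than 30 mm (distance of any of spare_filter, flowerpot, coin_cup, lint_brush, screwdriver, sheet_box from where it was at the start of the episode above 0.03 m).
It also fails if it takes over 56 s, if anything falls off the work surface, if the arm or the gripper's body presses on something with over 40 N, if the wrist force passes 120 N, or if a joint passes its speed limit or range.

ROBOT

A 6-joint arm with a two-finger parallel gripper is mounted at the origin on the work surface. World frame = base frame: x ahead of the robot, y to its left, z up, the work surface at z = 0. Lengths are in m, angles in rad, forces in N, time in s.
With the tool pointing down it reaches from about 0.35 to 0.775 m from the base axis. Payload 7.3 kg.
Tool frame: the origin (TCP) lies midway between the tips of the shut fingers; the grasp point (between the pads) lies 19 mm behind it (robot.grip_depth is the z of the grasp point in the tool frame, in m); z points along the fingers, y is the line along which they close (so a half turn about z gives the same grasp; the last joint's range is limited). The gripper opens to 92 mm and grips with 3 to 60 N. Pads are 19 mm wide; open, the fingers measure 130 mm over their backs; the gripper's body (75 mm by 190 mm) begins 47 mm behind the grasp point.
Start: joints at [1.123, 0.342, 1.524, -0, 1.275, -0.146], TCP at [0.156, 0.501, 0.191] pointing down, gripper open.
Joint ranges: [-2.53, 2.53], [-0.77, 2.02], [0.04, 2.7], [-1, 4.14], [0.28, 2.66], [-3.11, 3.11]. Speed limits (rad/s): [2.57, 2.57, 3.14, 3.14, 3.14, 3.14].

INTERFACE

Orientations are given as [roll, pitch, yaw] about the fixed x, y, z axes, in that order (R = Rz(yaw) Ry(pitch) Rx(roll)).
In Python, from cell import robot, viewer gives the robot as it stands.
- The arm moves only by the tool step_arm, never from a script. Its argument "increments" is a list of rows, each an object with "delta_pos": the shift along the tool's x, y, z in cm, a list of three; "dr": the turn, a rotation vector about the tool's x, y, z in degrees, a list of three; "fingers": the closure, from -1 (fully open) to 1 (shut), so that 0 is half open. In form: [{"delta_pos": [tx, ty, tz], "dr": [wx, wy, wz], "fingers": fingers}, ...]. A call has exactly 5 rows; each row is the pose to reach, as a shift and turn from the pose commanded when the call began, along the tool's axes at that moment; what a row does not reach only later rows make up. A row lasts 1/8 s, in which the tool goes at most 62.5 mm and 10.7 degrees, less where a joint would pass 70% of its speed; a pose out of reach is approached as far as the arm can. A call with a gripper value outside its range is refused whole. The fingers move at their own pace and stop on an object; "newtons" is the grip in N (left out, the last holds). Time passes only in rows, so rows that repeat a pose let the fingers close, or fill a call up. It gives the time, the measured TCP pose, the force, the opening and the grip force at its end, in the units of the state.
- robot.observe(): the state, without advancing time (a new reading comes with each control period).
- viewer.read_camera(name): name is "scene" or "side" or "wrist"; returns the picture (400x640x3 uint8, red, green, blue); there is no depth.
- viewer.camera_params(name): a dict with "K" (3x3 intrinsics, pixels), "k1" (the pictures are not rectified: a ray, as slopes to the right and down, at radius r is drawn at 1 + k1 r^2 times it, then the intrinsics apply), "T" (4x4, takes a point from camera to world coordinates). Camera axes: x right, y down, z forward; pixel columns grow to the right and rows downward; lengths in m; the calibration is good to about 2 mm. A picture is of the moment at which its call begins: read the wrist's pose just before it. camera_params takes no time and is no camera call; for the wrist camera it gives the pose at the moment of the call.
- robot.hand_in(): hands the job in; it is judged then, once.
The state is a dict: "time": time; "qpos": joint angles; "qvel": joint speeds; "joint_efforts": joint torques, N m; "tool_pos": TCP position; "tool_rot": TCP orientation; "contact_force": force on the tool from outside, world axes, zero at the start; "torque": the same for the moment, N m; "opening": finger opening in m; "grip_force": force on a finger pad.
Only numpy, scipy, OpenCV 4.12 (cv2) and the standard library are available. Lean on these libraries where they do the work, as an engineer would, in place of code of your own. Each camera call takes 0.05 s, during which the arm holds its last target. There are 200 camera calls.

## Working session

There is one attempt and no reset: what is moved stays moved. The work goes in short steps, Python scripts to look and compute and a tool call to move; the robot and the scene stay as the last step left them, time stands still between calls to the robot, and variables do not carry over. Pictures are saved under pics/ and viewed, at most 13 in all, crops included, and the job is handed in when it is done.

Besides the shell and the picture viewer there is one more tool, called after "Call:" as name(argument=value, ...), one argument or row to a line, values as JSON. step_arm: Moves the arm, as the interface text tells. Its arguments: {"type":"object","properties":{"increments":{"type":"array"},"newtons":{"type":"number"}},"required":["increments"]}

```bash
mkdir -p pics; ls
cat > h.py <<'E'
import numpy as np,cv2
from cell import robot,viewer
from scipy.spatial.transform import Rotation as R
def snap(n,f):
    im=viewer.read_camera(n); cv2.imwrite(f'pics/{f}.png',im[:,:,::-1]); return im
def ray(p,u,v):
    K=p['K'];x=(u-K[0][2])/K[0][0];y=(v-K[1][2])/K[1][1]
    k=p['k1'];rd=np.hypot(x,y);r=rd
    for _ in range(30): r=rd/(1+k*r*r)
    s=r/rd if rd>0 else 1
    T=np.array(p['T']);return T[:3,3],T[:3,:3]@np.array([x*s,y*s,1])
def onz(p,u,v,z):
    o,d=ray(p,u,v);return o+d*(z-o[2])/d[2]
def proj(p,P):
    T=np.array(p['T']);c=T[:3,:3].T@(np.array(P)-T[:3,3]);x,y=c[:2]/c[2];s=1+p['k1']*(x*x+y*y)
    K=p['K'];return K[0][0]*x*s+K[0][2],K[1][1]*y*s+K[1][2]
E
python3 - <<'E'
from h import *
a=snap('scene','a');b=snap('side','b')
cv2.imwrite('pics/ab.png',a[:,:,::-1])
for n in('scene','side','wrist'):
    p=viewer.camera_params(n);print(n,np.round(p['T'],3).tolist(),p['k1'],p['K'])
print(robot.observe(),robot.grip_depth)
E
```

```text
pics
scene [[0.105, 0.766, -0.634, 1.433], [0.994, -0.08, 0.069, -0.151], [0.002, -0.638, -0.77, 1.139], [0.0, 0.0, 0.0, 1.0]] -0.007530528796868475 [[440.45486351   0.         319.64189384]
 [  0.         440.45486351 194.90294965]
 [  0.           0.           1.        ]]
side [[0.699, -0.529, 0.482, -0.149], [-0.715, -0.497, 0.491, -0.784], [-0.021, -0.688, -0.726, 1.147], [0.0, 0.0, 0.0, 1.0]] 0.0008481121395558445 [[403.20393886   0.         320.46073093]
 [  0.         403.20393886 198.80467158]
 [  0.           0.           1.        ]]
wrist [[0.298, 0.926, 0.234, 0.094], [0.955, -0.289, -0.073, 0.521], [-0.0, 0.245, -0.97, 0.384], [0.0, 0.0, 0.0, 1.0]] 0.0015623800072075773 [[347.92319511   0.         318.13132811]
 [  0.         347.92319511 204.92551188]
 [  0.           0.           1.        ]]
{'time': 0.1, 'qpos': array([ 1.12301388e+00,  3.42639534e-01,  1.52487151e+00,  2.54753218e-05,
        1.27540014e+00, -1.46006882e-01]), 'qvel': array([ 0.00076021, -0.00232585, -0.00136957, -0.00012568, -0.00080268,
        0.00043793]), 'joint_efforts': array([ 2.65386749e-03, -4.31999409e+01, -2.44699985e+01,  7.20957876e-02,
        5.25317097e-02, -6.72427882e-05]), 'tool_pos': array([0.15584336, 0.50093188, 0.19003895]), 'tool_rot': array([-3.14029169e+00, -2.15934744e-04,  2.83980952e+00]), 'contact_force': array([-1.06087886, -0.50885611, -1.12611945]), 'torque': array([-0.06056758,  0.00189877, -0.01046737]), 'grip_force': 0.0, 'opening': 0.09182201358525752} -0.0188
```

View pics/a.png

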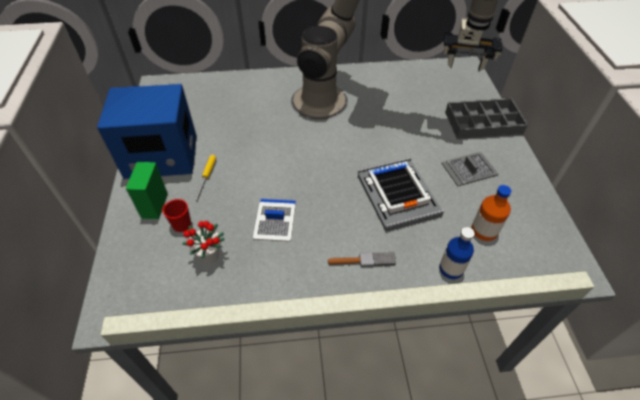

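View pics/b.png

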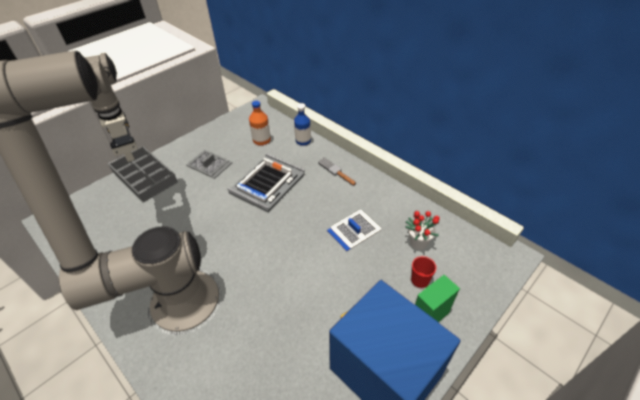

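The scene view shows the blue-finned filter at about (275,220), with its tongue at (277,202). The housing is at (400,193), with the blue lip at (391,169) and the orange catch at (410,203). Next I measure these by colour masks.

Run:
```python
from h import *
for n,f,boxes in(('scene','a',{'filt':(245,190,310,250),'hous':(350,150,450,235)}),('side','b',{'filt':(320,200,390,255),'hous':(222,150,310,215)})):
    p=viewer.camera_params(n);im=cv2.imread(f'pics/{f}.png');hsv=cv2.cvtColor(im,cv2.COLOR_BGR2HSV)
    for k,(x0,y0,x1,y1) in boxes.items():
        h=hsv[y0:y1,x0:x1];H,S,V=h[...,0],h[...,1],h[...,2]
        ms={'blue':(H>100)&(H<130)&(S>120)&(V>60),'white':(S<40)&(V>170),'orange':(H<18)&(S>150)&(V>100)}
        for c,m in ms.items():
            N,l,st,ce=cv2.connectedComponentsWithStats(m.astype(np.uint8))
            for i in range(1,N):
                if st[i,4]<12: continue
                u,v=ce[i]+[x0,y0]
                q=np.argwhere(l==i)[:,::-1].astype(np.float32)+[x0,y0]
                box=cv2.boxPoints(cv2.minAreaRect(q.astype(np.float32)))
                z=0.0 
                z={'filt':{'blue':.005,'white':.008,'orange':0},'hous':{'blue':.041,'white':.041,'orange':.048}}[k][c]
                print(n,k,c,st[i,4],(round(u,1),round(v,1)),onz(p,u,v,z)[:2].round(3),[onz(p,*b,z)[:2].round(3).tolist() for b in box])
    # crops
a=cv2.imread('pics/a.png');
cv2.imwrite('pics/crop.png',np.hstack([cv2.resize(a[190:250,245:310],(400,369),interpolation=2),cv2.resize(a[150:235,350:450],(400,340),interpolation=2)[:340].copy() if 0 else cv2.resize(a[150:235,350:450],(400,369),interpolation=2)]))
```

```text
scene filt blue 84 (np.float64(277.5), np.float64(200.5)) [ 0.509 -0.191] [[0.505, -0.246], [0.495, -0.245], [0.513, -0.137], [0.523, -0.138]]
scene filt blue 145 (np.float64(274.1), np.float64(213.8)) [ 0.563 -0.204] [[0.545, -0.233], [0.551, -0.175], [0.583, -0.177], [0.577, -0.234]]
scene filt white 636 (np.float64(273.7), np.float64(221.4)) [ 0.595 -0.207] [[0.652, -0.275], [0.506, -0.265], [0.532, -0.134], [0.675, -0.152]]
scene hous blue 131 (np.float64(388.0), np.float64(169.4)) [0.441 0.19 ] [[0.435, 0.14], [0.417, 0.253], [0.442, 0.251], [0.46, 0.139]]
scene hous white 152 (np.float64(418.7), np.float64(185.4)) [0.522 0.276] [[0.43, 0.257], [0.417, 0.3], [0.579, 0.298], [0.59, 0.257]]
scene hous white 136 (np.float64(383.5), np.float64(193.0)) [0.543 0.154] [[0.475, 0.093], [0.44, 0.13], [0.596, 0.205], [0.626, 0.169]]
scene hous white 25 (np.float64(369.2), np.float64(180.3)) [0.484 0.117] [[0.473, 0.112], [0.474, 0.125], [0.496, 0.121], [0.495, 0.108]]
scene hous white 28 (np.float64(383.2), np.float64(207.0)) [0.6   0.142] [[0.587, 0.135], [0.584, 0.147], [0.611, 0.149], 
[... 703 characters left out ...]
.444, 0.132]]
side hous white 3080 (np.float64(265.1), np.float64(181.1)) [0.504 0.192] [[0.502, 0.476], [0.757, 0.201], [0.502, -0.058], [0.282, 0.175]]
side hous white 132 (np.float64(280.3), np.float64(179.3)) [0.552 0.156] [[0.455, 0.132], [0.623, 0.215], [0.627, 0.165], [0.46, 0.088]]
side hous white 20 (np.float64(289.0), np.float64(179.2)) [0.576 0.131] [[0.565, 0.136], [0.592, 0.142], [0.589, 0.127], [0.563, 0.122]]
side hous white 28 (np.float64(270.9), np.float64(197.7)) [0.46  0.106] [[0.446, 0.112], [0.476, 0.118], [0.474, 0.101], [0.444, 0.095]]
side hous orange 36 (np.float64(276.4), np.float64(166.0)) [0.59 0.22] [[0.575, 0.232], [0.597, 0.245], [0.602, 0.207], [0.581, 0.194]]
```

View pics/crop.png

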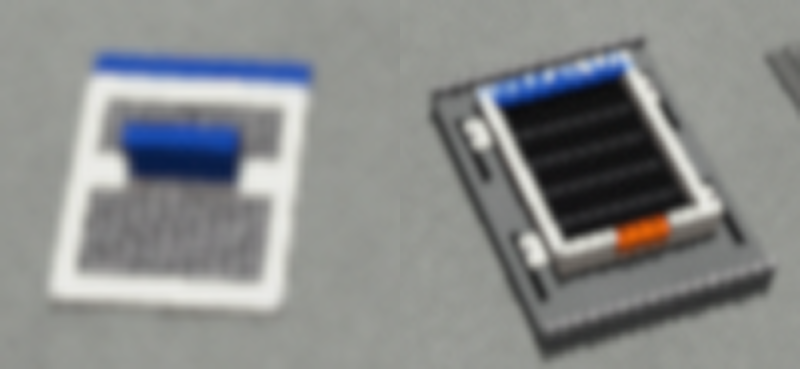

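The crop shows the filter tongue towards the robot and the seat yawed roughly 12°. The seat's lip end also faces the robot, and the catch is at the far end. I'll look at the seat from the wrist before grasping.

Call:
step_arm(
  increments=[
    {"delta_pos": [-4.8,-2.7,0.2],"dr": [0,0,7],"fingers": -1},
    {"delta_pos": [-9.6,-5.4,0.4],"dr": [0,0,14],"fingers": -1},
    {"delta_pos": [-14.4,-8.1,0.6],"dr": [0,0,21],"fingers": -1},
    {"delta_pos": [-19.2,-10.8,0.8],"dr": [0,0,28],"fingers": -1},
    {"delta_pos": [-24,-13.5,1],"dr": [0,0,35],"fingers": -1},
  ],
)

```text
time: 0.72
tool_pos: [0.3459, 0.2996, 0.1804]
tool_rot: [-3.141, -0.0, 2.225]
contact_force: [0.4, 0.1, 0.9]
opening: 0.0919
grip_force: 0.0
```

Call:
step_arm(
  increments=[
    {"delta_pos": [-5.4,0.5,0.2],"dr": [0,0,6],"fingers": -1},
    {"delta_pos": [-10.8,1,0.4],"dr": [0,0,12],"fingers": -1},
    {"delta_pos": [-16.2,1.5,0.6],"dr": [0,0,18],"fingers": -1},
    {"delta_pos": [-21.6,2,0.8],"dr": [0,0,24],"fingers": -1},
    {"delta_pos": [-27,2.4,1],"dr": [0,0,26],"fingers": -1},
  ],
)

```text
time: 1.35
tool_pos: [0.53, 0.1007, 0.1702]
tool_rot: [-3.141, -0.0, 1.773]
contact_force: [0.0, -0.2, 0.2]
opening: 0.0917
grip_force: 0.0
```

Run:
```python
from h import *
robot_p=viewer.camera_params('wrist');im=snap('wrist','w1')
import pickle;pickle.dump(viewer.camera_params('wrist'),open('w1.pkl','wb'))
print(robot.observe()['tool_pos'],robot.observe()['qvel'].round(2))
```

```text
[0.53411573 0.09563906 0.16973946] [ 0.06 -0.04  0.08  0.01 -0.    0.06]
```

View pics/w1.png

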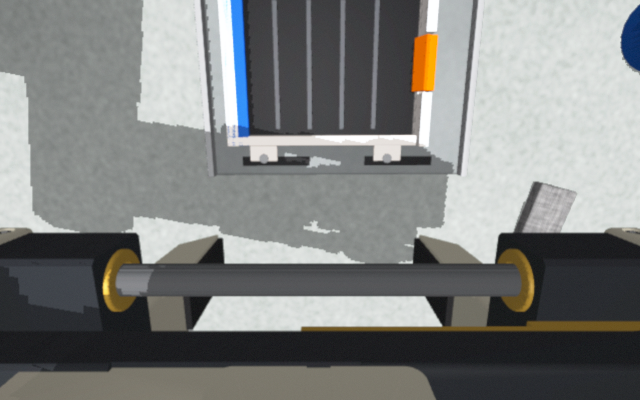

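The wrist view shows the near half of the seat, with the lip at x≈240 px and the catch at about (425,62), but the top is cut off. I'll shift across, settle and measure.

Call:
step_arm(
  increments=[
    {"delta_pos": [5,0,-2],"dr": [0,0,0],"fingers": -1},
    {"delta_pos": [7,0,-3],"dr": [0,0,0],"fingers": -1},
    {"delta_pos": [7,0,-3],"dr": [0,0,0],"fingers": -1},
    {"delta_pos": [7,0,-3],"dr": [0,0,0],"fingers": -1},
    {"delta_pos": [7,0,-3],"dr": [0,0,0],"fingers": -1},
  ],
)

```text
time: 2.02
tool_pos: [0.5148, 0.17, 0.2001]
tool_rot: [-3.141, 0.0, 1.775]
contact_force: [0.2, -0.6, -0.7]
opening: 0.092
grip_force: 0.0
```

Run:
```python
from h import *
import pickle
p=viewer.camera_params('wrist');im=snap('wrist','w2');pickle.dump(p,open('w2.pkl','wb'))
o=robot.observe();print(o['tool_pos'],o['tool_rot'],np.abs(o['qvel']).max())
hsv=cv2.cvtColor(im,cv2.COLOR_RGB2HSV);H,S,V=hsv[...,0],hsv[...,1],hsv[...,2]
ms={'blue':((H>100)&(H<130)&(S>120)&(V>60),.041),'orange':((H<18)&(S>150)&(V>100),.048),'black':((V<75),.026)}
for c,(m,z) in ms.items():
    m=cv2.morphologyEx(m.astype(np.uint8),cv2.MORPH_CLOSE,np.ones((5,5)))
    N,l,st,ce=cv2.connectedComponentsWithStats(m)
    for i in range(1,N):
        if st[i,4]<300 or ce[i][1]>250: continue
        q=np.argwhere(l==i)[:,::-1].astype(np.float32)
        box=cv2.boxPoints(cv2.minAreaRect(q))
        print(c,st[i],[(b.round().tolist(),onz(p,*b,z)[:2].round(4).tolist()) for b in box])
```

```text
[0.51487338 0.16997183 0.20016132] [-3.14075706e+00  1.27584322e-04  1.77438002e+00] 0.005547344875960142
blue [ 238   72   22  132 1534] [([237.0, 73.0], [0.4171, 0.2597]), ([253.0, 71.0], [0.4324, 0.264]), ([263.0, 203.0], [0.4623, 0.1386]), ([246.0, 204.0], [0.4455, 0.1338])]
blue [586  77  41  69 884] [([581.0, 139.0], [0.7627, 0.2669]), ([593.0, 71.0], [0.7494, 0.3292]), ([626.0, 77.0], [0.782, 0.3306]), ([614.0, 145.0], [0.7969, 0.2681])]
orange [401 122  20  46 693] [([401.0, 122.0], [0.581, 0.2467]), ([420.0, 122.0], [0.599, 0.2504]), ([420.0, 167.0], [0.6108, 0.2083]), ([401.0, 167.0], [0.5923, 0.2045])]
black [  255    83   153   117 15327] [([255.0, 83.0], [0.433, 0.2547]), ([407.0, 83.0], [0.5821, 0.2854]), ([407.0, 199.0], [0.6134, 0.1701]), ([255.0, 199.0], [0.4519, 0.1368])]
```

View pics/w2.png

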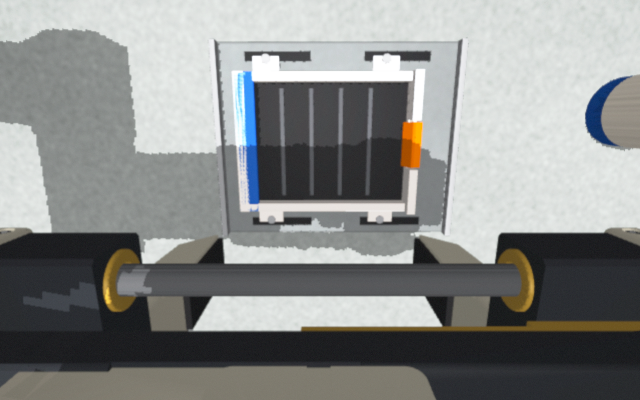

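The wrist view now shows the whole seat: lip edge at x≈255–263 px, catch at (411,145), side walls at y≈76 and 205 px. I'll fit the edge lines.

```bash
cat > fit.py <<'E'
from h import *
import pickle
p=pickle.load(open('w2.pkl','rb'));im=cv2.imread('pics/w2.png').astype(float)
g=im.sum(2);hs=cv2.cvtColor(im.astype(np.uint8),cv2.COLOR_BGR2HSV);bl=im[...,0]-im[...,2]
def line(img,vert,span,rng,sgn,z):
    pts=[]
    for t in range(*span,2):
        s=img[t,rng[0]:rng[1]] if vert else img[rng[0]:rng[1],t]
        d=sgn*np.diff(cv2.GaussianBlur(s.reshape(1,-1),(5,1),1)[0]);i=int(d.argmax());
        w=d[max(0,i-1):i+2].clip(0);k=rng[0]+max(0,i-1)+(w*np.arange(len(w))).sum()/w.sum()+.5
        pts.append((k,t) if vert else (t,k))
    P=np.array([onz(p,*q,z)[:2] for q in pts]).astype(np.float32)
    vx,vy,x,y=cv2.fitLine(P,cv2.DIST_HUBER,0,.001,.001).ravel()
    res=np.abs((P-[x,y])@[-vy,vx]);a=np.degrees(np.arctan2(vy,vx));a=(a-90 if vert else a);a=(a+90)%180-90
    print(['h','v'][vert],rng,'yaw %.2f'%a,'pt',np.round([x,y],4),'med res %.4f'%np.median(res));return np.array([x,y]),a
L={}
L['lip']=line(bl,1,(85,195),(250,272),-1,.041)
L['ystripR']=line(g,1,(50,225),(438,475),1,.032)
L['ystripL']=line(g,1,(60,130),(208,225),-1,.032)
L['deckback']=line(g,0,(240,440),(32,50),-1,.02)
L['deckfront']=line(g,0,(300,440),(222,245),1,.02)
L['wallB']=line(g,0,(270,395),(72,95),-1,.041)
L['wallF']=line(g,0,(270,395),(192,212),1,.041)
L['wallC_t']=line(g,1,(88,118),(400,422),1,.052)
th=np.radians(float(np.median([v[1] for v in L.values()])));print('med yaw',np.degrees(th))
ex=np.array([np.cos(th),np.sin(th)]);ey=np.array([-ex[1],ex[0]])
for k,(q,a) in L.items(): print(k,'along x %.4f y %.4f'%(q@ex,q@ey))
E
python3 fit.py
```

```text
v (250, 272) yaw 11.79 pt [0.4455 0.2011] med res 0.0002
v (438, 475) yaw 11.70 pt [0.6416 0.2385] med res 0.0001
v (208, 225) yaw 11.66 pt [0.3985 0.2402] med res 0.0001
h (32, 50) yaw 11.63 pt [0.507  0.3112] med res 0.0000
h (222, 245) yaw 12.07 pt [0.5951 0.1346] med res 0.0009
h (72, 95) yaw 11.66 pt [0.4967 0.2679] med res 0.0000
h (192, 212) yaw 11.69 pt [0.543  0.1585] med res 0.0000
v (400, 422) yaw 12.27 pt [0.5866 0.2655] med res 0.0001
med yaw 11.695674896240234
lip along x 0.4770 y 0.1067
ystripR along x 0.6766 y 0.1035
ystripL along x 0.4389 y 0.1544
deckback along x 0.5595 y 0.2019
deckfront along x 0.6100 y 0.0112
wallB along x 0.5407 y 0.1617
wallF along x 0.5638 y 0.0452
wallC_t along x 0.6282 y 0.1410
```

```bash
sed -i "s/(250, *272),-1,.041/(250,272),-1,.036/;s/(72,95),-1,.041/(72,95),-1,.026/;s/(192,212),1,.041/(192,212),1,.026/;s/(400,422),1,.052/(400,422),1,.026/" fit.py
cat >> fit.py <<'E'
yc=(L['wallB'][0]@ey+L['wallF'][0]@ey)/2; xl=L['lip'][0]@ex
print('width',L['wallB'][0]@ey-L['wallF'][0]@ey,'lip->catchwall',L['wallC_t'][0]@ex-xl)
for n,d in(('stop',-.01),('lipedge',0),('mid',.07),('wall',.1525)): print(n,np.round((xl+d)*ex+yc*ey,4))
print('cam',p['T'][:3,3]@np.r_[ex,0],p['T'][:3,3]@np.r_[ey,0])
# filter fin triangulated from scene+side
a=viewer.camera_params('scene');b=viewer.camera_params('side')
o1,d1=ray(a,274.1,213.8);o2,d2=ray(b,354,225.)
s=np.linalg.lstsq(np.c_[d1,-d2],o2-o1,rcond=None)[0];print('fin',o1+d1*s[0],o2+d2*s[1])
E
python3 fit.py | tail -8
```

```text
wallC_t along x 0.6350 y 0.1420
width 0.12144067098653848 lip->catchwall 0.15889966940270817
stop [0.4357 0.1947]
lipedge [0.4455 0.1967]
mid [0.514  0.2109]
wall [0.5948 0.2277]
cam 0.5393027423338643 0.12845003519897957
fin [ 0.58206042 -0.20338213  0.02971176] [ 0.58287257 -0.20542745  0.02918463]
```

The seat geometry agrees with the given sizes: width 121.4 mm and lip edge to wall 152 mm. Yaw is 11.7° and the stop is at (0.4357, 0.1947). The fin at (0.5825, -0.2045, 0.029) is consistent too, so I move over the filter.

Call:
step_arm(
  increments=[
    {"delta_pos": [-5.5,-0.4,0],"dr": [0,0,3],"fingers": -1},
    {"delta_pos": [-11,-0.8,0],"dr": [0,0,6],"fingers": -1},
    {"delta_pos": [-16.5,-1.2,0],"dr": [0,0,9],"fingers": -1},
    {"delta_pos": [-22,-1.6,0],"dr": [0,0,12],"fingers": -1},
    {"delta_pos": [-27.5,-2,0],"dr": [0,0,15],"fingers": -1},
  ],
)

```text
time: 2.7
tool_pos: [0.551, -0.105, 0.2005]
tool_rot: [-3.142, -0.0, 1.511]
contact_force: [1.2, 0.2, -0.0]
opening: 0.0922
grip_force: 0.0
```

```bash
cat > go.py <<'E'
from h import *
import sys
def togo(pos,rpy=None):
    o=robot.observe();M=R.from_euler('xyz',o['tool_rot']);
    print('pos',o['tool_pos'].round(4),'rot',np.degrees(o['tool_rot']).round(2),'F',o['contact_force'].round(1))
    print('delta cm',(M.inv().apply(np.array(pos)-o['tool_pos'])*100).round(2))
    if rpy is not None: print('dr deg',np.degrees((M.inv()*R.from_euler('xyz',rpy,degrees=True)).as_rotvec()).round(2))
E
python3 -c "
from go import *
togo([.575,-.249,.2],[180,0,80.5])"
```

```text
pos [ 0.551  -0.105   0.2005] rot [-1.800e+02 -1.000e-02  8.657e+01] F [ 1.2  0.2 -0. ]
delta cm [-14.23   3.26   0.04]
dr deg [-0.01 -0.    6.07]
```

Call:
step_arm(
  increments=[
    {"delta_pos": [-5,1.2,0],"dr": [0,0,3],"fingers": -1},
    {"delta_pos": [-10,2.4,0],"dr": [0,0,6],"fingers": -1},
    {"delta_pos": [-14.2,3.3,0],"dr": [0,0,6],"fingers": -1},
    {"delta_pos": [-14.2,3.3,0],"dr": [0,0,6],"fingers": -1},
    {"delta_pos": [-14.2,3.3,0],"dr": [0,0,6],"fingers": -1},
  ],
)

```text
time: 3.32
tool_pos: [0.5755, -0.2461, 0.2001]
tool_rot: [-3.141, -0.001, 1.408]
contact_force: [0.4, 0.6, 0.0]
opening: 0.0915
grip_force: 0.0
```

Run:
```python
from h import *
import pickle
p=viewer.camera_params('wrist');im=snap('wrist','w3');pickle.dump(p,open('w3.pkl','wb'))
o=robot.observe();print(o['tool_pos'],o['tool_rot'],np.abs(o['qvel']).max())
hsv=cv2.cvtColor(im,cv2.COLOR_RGB2HSV);H,S,V=hsv[...,0],hsv[...,1],hsv[...,2]
m=((H>100)&(H<130)&(S>120)&(V>60)).astype(np.uint8)
N,l,st,ce=cv2.connectedComponentsWithStats(m)
for i in range(1,N):
    if st[i,4]<200 or ce[i][1]>250: continue
    q=np.argwhere(l==i)[:,::-1].astype(np.float32);box=cv2.boxPoints(cv2.minAreaRect(q))
    print(st[i]);
    for z in(.005,.042): print(z,[(b.round().tolist(),onz(p,*b,z)[:2].round(4).tolist()) for b in box])
```

```text
[ 0.57572306 -0.24550701  0.20042609] [-3.14098165e+00 -6.96863763e-04  1.40899762e+00] 0.014468672058929637
[ 246   82   19  107 1602]
0.005 [([245.0, 82.0], [0.5159, -0.1322]), ([261.0, 82.0], [0.532, -0.1343]), ([264.0, 188.0], [0.5127, -0.2475]), ([249.0, 189.0], [0.4954, -0.2452])]
0.042 [([245.0, 82.0], [0.5226, -0.1368]), ([261.0, 82.0], [0.5372, -0.1387]), ([264.0, 188.0], [0.5198, -0.2411]), ([249.0, 189.0], [0.5041, -0.2391])]
[314 110  13  59 764]
0.005 [([314.0, 110.0], [0.583, -0.1722]), ([326.0, 110.0], [0.5957, -0.1743]), ([326.0, 168.0], [0.5859, -0.2363]), ([314.0, 168.0], [0.5726, -0.2341])]
0.042 [([314.0, 110.0], [0.5833, -0.173]), ([326.0, 110.0], [0.5949, -0.1749]), ([326.0, 168.0], [0.5859, -0.231]), ([314.0, 168.0], [0.5739, -0.2291])]
```

View pics/w3.png

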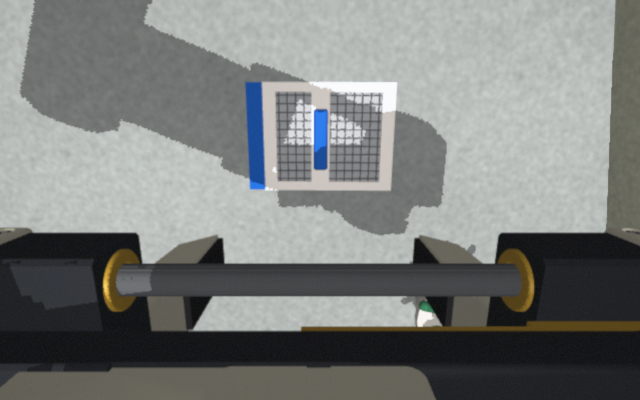

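The wrist view shows the filter with its tongue at x≈246–263 px and the fin at (320,139). The pot is only at the lower edge, clear of the path. Fin is at (0.584, -0.202), yaw -9.5°.

```bash
python3 -c "
from go import *
togo([.584,-.2017,.013],[180,0,80.5])"
```

```text
pos [ 0.5757 -0.2455  0.2004] rot [-1.7996e+02 -4.0000e-02  8.0730e+01] F [-0.7  0.1 -0.6]
delta cm [ 4.44  0.12 18.75]
dr deg [-0.04 -0.04  0.23]
```

Call:
step_arm(
  increments=[
    {"delta_pos": [4.4,0.1,5],"dr": [0,0,0.2],"fingers": -1},
    {"delta_pos": [4.4,0.1,10],"dr": [0,0,0.2],"fingers": -1},
    {"delta_pos": [4.4,0.1,13],"dr": [0,0,0.2],"fingers": -1},
    {"delta_pos": [4.4,0.1,13],"dr": [0,0,0.2],"fingers": -1},
    {"delta_pos": [4.4,0.1,13],"dr": [0,0,0.2],"fingers": -1},
  ],
)

```text
time: 4.0
tool_pos: [0.5851, -0.2029, 0.0724]
tool_rot: [3.139, 0.001, 1.406]
contact_force: [0.5, -1.0, 0.5]
opening: 0.0919
grip_force: 0.0
```

```bash
python3 -c "
from go import *
togo([.584,-.2017,.013],[180,0,80.5])"
```

```text
pos [ 0.5851 -0.2029  0.0724] rot [1.7985e+02 3.0000e-02 8.0550e+01] F [ 0.5 -1.   0.5]
delta cm [ 0.1  -0.14  5.94]
dr deg [0.15 0.03 0.05]
```

Descend, then grip with 25 N.

Call:
step_arm(
  increments=[
    {"delta_pos": [0.1,-0.1,3],"dr": [0,0,0],"fingers": -1},
    {"delta_pos": [0.1,-0.1,5],"dr": [0,0,0],"fingers": -1},
    {"delta_pos": [0.1,-0.1,5.8],"dr": [0,0,0],"fingers": -0.5},
    {"delta_pos": [0.1,-0.1,5.8],"dr": [0,0,0],"fingers": 0.3},
    {"delta_pos": [0.1,-0.1,5.8],"dr": [0,0,0],"fingers": 1},
  ],
  newtons=25,
)

```text
time: 4.62
tool_pos: [0.5842, -0.2023, 0.0141]
tool_rot: [3.139, 0.001, 1.405]
contact_force: [-0.9, -0.1, 0.4]
opening: 0.0665
grip_force: 0.0
```

Call:
step_arm(
  increments=[
    {"delta_pos": [0,0,0],"dr": [0,0,0],"fingers": 1},
    {"delta_pos": [0,0,0],"dr": [0,0,0],"fingers": 1},
    {"delta_pos": [0,0,0],"dr": [0,0,0],"fingers": 1},
    {"delta_pos": [0,0,0],"dr": [0,0,0],"fingers": 1},
    {"delta_pos": [0,0,0],"dr": [0,0,0],"fingers": 1},
  ],
  newtons=25,
)

```text
time: 5.25
tool_pos: [0.5833, -0.2019, 0.0126]
tool_rot: [-3.142, -0.0, 1.405]
contact_force: [-0.0, -0.5, -0.1]
opening: 0.0164
grip_force: 0.0
```

Call:
step_arm(
  increments=[
    {"delta_pos": [0,0,0],"dr": [0,0,0],"fingers": 1},
    {"delta_pos": [0,0,0],"dr": [0,0,0],"fingers": 1},
    {"delta_pos": [0,0,0],"dr": [0,0,0],"fingers": 1},
    {"delta_pos": [0,0,-3],"dr": [0,0,0],"fingers": 1},
    {"delta_pos": [0,0,-7],"dr": [0,0,0],"fingers": 1},
  ],
  newtons=40,
)

```text
time: 5.88
tool_pos: [0.5825, -0.2016, 0.0823]
tool_rot: [-3.139, -0.001, 1.405]
contact_force: [0.8, -0.8, -0.3]
opening: 0.0005
grip_force: 0.0
```

```bash
python3 -c "
from go import *
togo([.55,.0,.16],[180,0,90])"
```

```text
pos [ 0.5825 -0.2016  0.0823] rot [-1.7985e+02 -5.0000e-02  8.0510e+01] F [ 0.8 -0.8 -0.3]
delta cm [19.35 -6.55 -7.74]
dr deg [-0.15 -0.06 -9.49]
```

The fingers shut on nothing, so I look again.

Run:
```python
from h import *
im=snap('wrist','w4');a=snap('scene','a4')
A=cv2.resize(a[120:280,200:440],(600,400),interpolation=2)
cv2.imwrite('pics/c4.png',np.vstack([cv2.resize(im,(480,300))[:,:,::-1],cv2.resize(A,(480,300))[:,:,::-1]]))
```

```text
(no output)
```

View pics/c4.png

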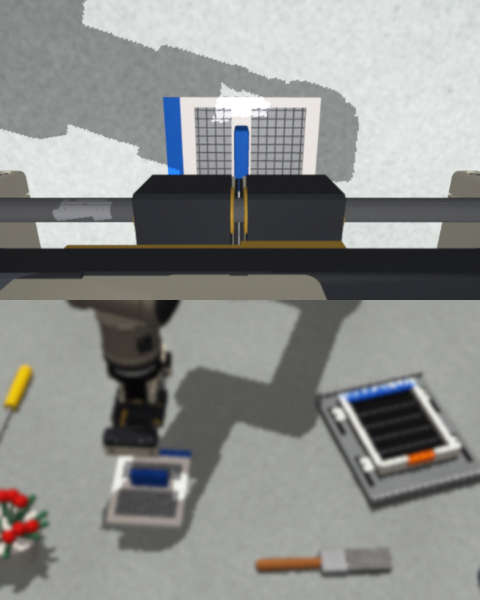

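The filter is still flat on the counter with the fin directly below the fingers (fin at about (241,150) in the top half). The grip either slipped or never formed, so I retry and watch the grip force.

Call:
step_arm(
  increments=[
    {"delta_pos": [0,0,0],"dr": [0,0,0],"fingers": -0.5},
    {"delta_pos": [0,0,0],"dr": [0,0,0],"fingers": -0.5},
    {"delta_pos": [0,0,0],"dr": [0,0,0],"fingers": -0.5},
    {"delta_pos": [0,0,0],"dr": [0,0,0],"fingers": -0.5},
    {"delta_pos": [0,0,0],"dr": [0,0,0],"fingers": -0.5},
  ],
  newtons=40,
)

```text
time: 6.6
tool_pos: [0.5832, -0.2018, 0.0823]
tool_rot: [-3.141, -0.0, 1.405]
contact_force: [-0.3, -0.7, -0.6]
opening: 0.0455
grip_force: 0.0
```

Run:
```python
from go import *
p=viewer.camera_params('wrist');im=viewer.read_camera('wrist')
hsv=cv2.cvtColor(im,cv2.COLOR_RGB2HSV);H,S,V=hsv[...,0],hsv[...,1],hsv[...,2]
m=((H>100)&(H<130)&(S>120)&(V>60)).astype(np.uint8)
N,l,st,ce=cv2.connectedComponentsWithStats(m)
for i in range(1,N):
    if st[i,4]<200: continue
    q=np.argwhere(l==i)[:,::-1].astype(np.float32);box=cv2.boxPoints(cv2.minAreaRect(q));z=.005 if st[i,0]<280 else .042
    print(st[i],[(b.round().tolist(),onz(p,*b,z)[:2].round(4).tolist()) for b in box])
togo([.584,-.2017,.0115],[180,0,80.5]);print(robot.observe()['opening'])
```

```text
[ 216  129   28  121 2405] [([216.0, 129.0], [0.5157, -0.132]), ([237.0, 128.0], [0.532, -0.1336]), ([245.0, 248.0], [0.5172, -0.2297]), ([224.0, 249.0], [0.4994, -0.228])]
[ 311  168   19   86 1561] [([311.0, 168.0], [0.584, -0.1683]), ([329.0, 168.0], [0.596, -0.1703]), ([329.0, 253.0], [0.5863, -0.2309]), ([311.0, 253.0], [0.5735, -0.2288])]
pos [ 0.5832 -0.2019  0.0824] rot [-1.7998e+02 -1.0000e-02  8.0510e+01] F [-0.1 -0.1  0.8]
delta cm [0.03 0.08 7.09]
dr deg [-0.02 -0.01  0.01]
0.04949669341947587
```

Call:
step_arm(
  increments=[
    {"delta_pos": [0,0.1,4],"dr": [0,0,0],"fingers": -0.5},
    {"delta_pos": [0,0.1,6.5],"dr": [0,0,0],"fingers": -0.5},
    {"delta_pos": [0,0.1,7],"dr": [0,0,0],"fingers": -0.2},
    {"delta_pos": [0,0.1,7],"dr": [0,0,0],"fingers": 1},
    {"delta_pos": [0,0.1,7],"dr": [0,0,0],"fingers": 1},
  ],
  newtons=40,
)

```text
time: 7.28
tool_pos: [0.5851, -0.2025, 0.014]
tool_rot: [3.139, 0.001, 1.405]
contact_force: [-0.5, -0.3, 0.8]
opening: 0.0437
grip_force: 0.0
```

Call:
step_arm(
  increments=[
    {"delta_pos": [0,0,0],"dr": [0,0,0],"fingers": 1},
    {"delta_pos": [0,0,0],"dr": [0,0,0],"fingers": 1},
    {"delta_pos": [0,0,0],"dr": [0,0,0],"fingers": 1},
    {"delta_pos": [0,0,0],"dr": [0,0,0],"fingers": 1},
    {"delta_pos": [0,0,0],"dr": [0,0,0],"fingers": 1},
  ],
  newtons=40,
)

```text
time: 7.9
tool_pos: [0.5842, -0.2021, 0.0126]
tool_rot: [-3.142, -0.0, 1.405]
contact_force: [-0.1, 0.2, 0.3]
opening: 0.0008
grip_force: 0.0
```

Run:
```python
from h import *
im=snap('wrist','w5');b=snap('side','b5');a=snap('scene','a5')
A=cv2.resize(a[170:260,220:340],(400,300),interpolation=2);B=cv2.resize(b[170:275,290:430],(400,300),interpolation=2)
cv2.imwrite('pics/c5.png',np.vstack([np.hstack([A,B]),np.hstack([cv2.resize(im[100:400,120:520],(400,300)),np.zeros((300,400,3),np.uint8)])])[:,:,::-1])
o=robot.observe();print(o['opening'],o['grip_force'],o['contact_force'])
for n in('scene','side','wrist'): print(n,proj(viewer.camera_params(n),o['tool_pos']),proj(viewer.camera_params(n),o['tool_pos']+[0,0,.0188]))
```

```text
7.454845980350622e-05 0.0 [ 0.02005594  0.05241401 -1.03477203]
scene (np.float64(274.9690931232967), np.float64(217.57254042923876)) (np.float64(274.51506774858467), np.float64(214.00264597481203))
side (np.float64(353.364718836959), np.float64(227.22446232132936)) (np.float64(353.56635623200293), np.float64(223.8929668779594))
wrist (np.float64(317.9944139937224), np.float64(234.052484739745)) (np.float64(317.9509198623976), np.float64(245.51869834673258))
```

View pics/c5.png

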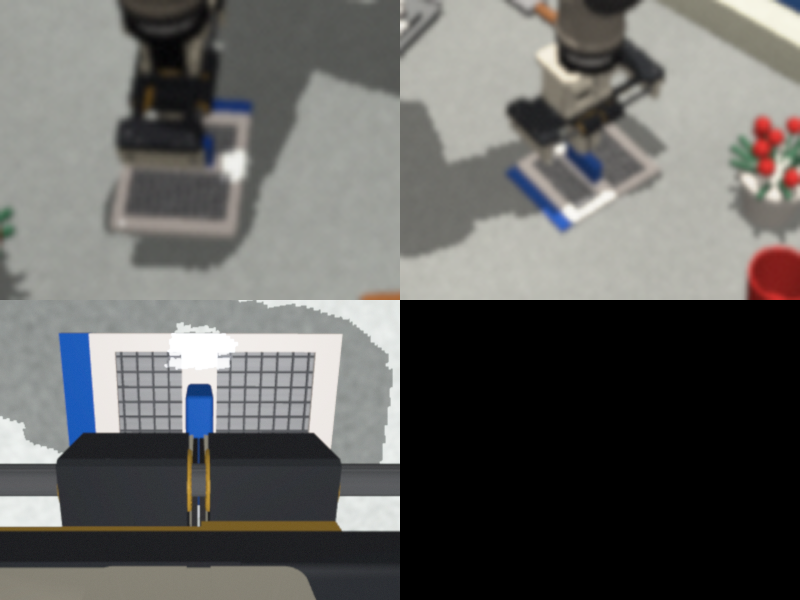

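The wrist crop shows the fin running right into the shut fingers, but the opening reads 0. In the side crop a finger stands beside the fin. A short slow lift with a force reading should decide whether it is held.

Call:
step_arm(
  increments=[
    {"delta_pos": [0,0,-0.5],"dr": [0,0,0],"fingers": 1},
    {"delta_pos": [0,0,-1],"dr": [0,0,0],"fingers": 1},
    {"delta_pos": [0,0,-1.5],"dr": [0,0,0],"fingers": 1},
    {"delta_pos": [0,0,-1.5],"dr": [0,0,0],"fingers": 1},
    {"delta_pos": [0,0,-1.5],"dr": [0,0,0],"fingers": 1},
  ],
  newtons=60,
)

```text
time: 8.68
tool_pos: [0.5842, -0.202, 0.0276]
tool_rot: [-3.142, -0.0, 1.405]
contact_force: [-0.5, -1.1, 0.1]
opening: 0.0002
grip_force: 0.0
```

```bash
cat > blue.py <<'E'
from go import *
def blue(n,im=None,box=(0,0,640,400)):
    im=viewer.read_camera(n) if im is None else im
    hsv=cv2.cvtColor(im,cv2.COLOR_RGB2HSV);H,S,V=hsv[...,0],hsv[...,1],hsv[...,2]
    m=((H>100)&(H<130)&(S>120)&(V>60)).astype(np.uint8);k=np.zeros_like(m);k[box[1]:box[3],box[0]:box[2]]=1
    N,l,st,ce=cv2.connectedComponentsWithStats(m*k)
    for i in range(1,N):
        if st[i,4]>15: print(n,st[i],ce[i].round(1))
E
python3 - <<'E'
from blue import *
o=robot.observe();print(o['opening'],o['grip_force'],o['contact_force'],o['tool_pos'])
blue('wrist');
rd=lambda f:cv2.imread(f'pics/{f}.png')[:,:,::-1].copy()
print('w5');blue('wrist',rd('w5'))
bx=(310,190,400,270)
for f in('b','b5'): print(f);blue('side',rd(f),bx)
print('now');blue('side',None,bx)
E
```

```text
0.0002384760325262156 0.0 [-0.4653649  -1.05562633  0.07996397] [ 0.58420353 -0.20203288  0.02758501]
wrist [ 189  132   34  106 2683] [205.5 182.1]
wrist [ 307  180   25   83 1430] [318.8 210.4]
w5
wrist [ 179  133   36  114 2939] [197.  184.3]
wrist [ 306  185   27   78 1407] [318.9 212.9]
b
side [349 219  11  13  69] [354. 225.]
side [328 229  21  21  98] [338.1 239.1]
b5
side [349 223  11  10  55] [355.1 227.2]
side [328 229  21  21  98] [338.1 239.1]
now
side [349 220  11  13  74] [354.2 226. ]
side [328 229  21  21  98] [338.1 239.1]
```

Run:
```python
from h import *
im=snap('wrist','w6');b=snap('side','b6');a=snap('scene','a6')
rz=lambda q,w,h:cv2.resize(q,(w,h),interpolation=cv2.INTER_CUBIC)
b5=cv2.imread('pics/b5.png')[:,:,::-1]
A=rz(a[185:235,245:311],400,300);B=rz(b[195:245,320:386],400,300);B5=rz(b5[195:245,320:386],400,300)
W=rz(im[150:330,200:440],400,300)
cv2.imwrite('pics/c6.png',np.vstack([np.hstack([A,B]),np.hstack([W,B5])])[:,:,::-1])
```

```text
(no output)
```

View pics/c6.png

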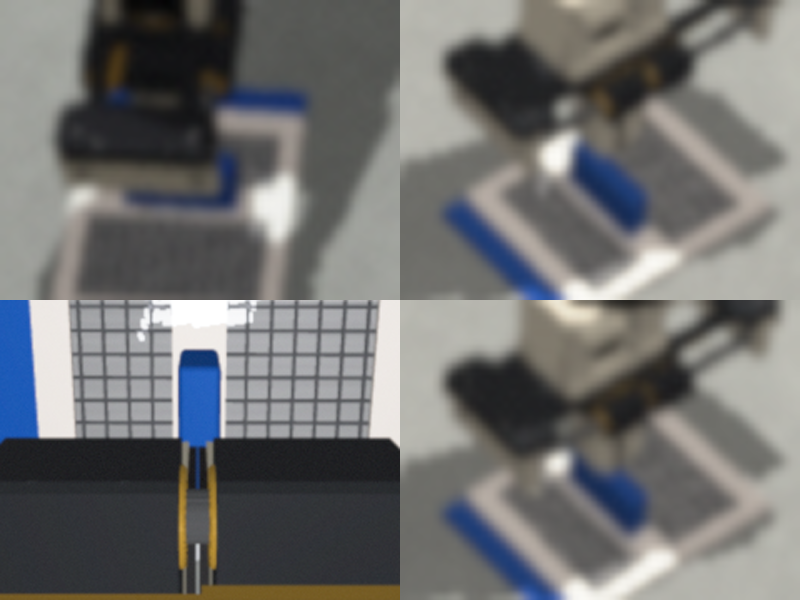

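Looking closely, the shut fingertips are above the fin: in the wrist views the visible tips end about 30–36 mm short of the reported TCP, and in the side view only the fin's top is hidden. The real tips seem to be about 3 cm higher than reported. I'll open here and go down in small steps, watching the force.

Call:
step_arm(
  increments=[
    {"delta_pos": [0,0,0],"dr": [0,0,0],"fingers": -0.2},
    {"delta_pos": [0,0,0],"dr": [0,0,0],"fingers": -0.2},
    {"delta_pos": [0,0,0],"dr": [0,0,0],"fingers": -0.2},
    {"delta_pos": [0,0,0],"dr": [0,0,0],"fingers": -0.2},
    {"delta_pos": [0,0,1],"dr": [0,0,0],"fingers": -0.2},
  ],
  newtons=40,
)

```text
time: 9.55
tool_pos: [0.5849, -0.2023, 0.018]
tool_rot: [3.14, 0.0, 1.405]
contact_force: [0.3, -0.2, 0.3]
opening: 0.0456
grip_force: 0.0
```

Call:
step_arm(
  increments=[
    {"delta_pos": [0,0,0.5],"dr": [0,0,0],"fingers": -0.2},
    {"delta_pos": [0,0,1],"dr": [0,0,0],"fingers": -0.2},
    {"delta_pos": [0,0,1.4],"dr": [0,0,0],"fingers": -0.2},
    {"delta_pos": [0,0,1.4],"dr": [0,0,0],"fingers": -0.2},
    {"delta_pos": [0,0,1.4],"dr": [0,0,0],"fingers": -0.2},
  ],
)

```text
time: 10.18
tool_pos: [0.5844, -0.2021, 0.0037]
tool_rot: [3.141, -0.0, 1.405]
contact_force: [0.3, 0.6, 0.0]
opening: 0.0552
grip_force: 0.0
```

Run:
```python
from h import *
im=snap('wrist','w7');o=robot.observe();p=viewer.camera_params('wrist')
print(o['tool_pos'],o['opening'],o['contact_force'])
# visible finger inner-face lower corner, w3 (opening 92 mm): hypothesised tips in tool frame
p3=__import__('pickle').load(open('pics/../w3.pkl','rb'));T=p3['T']
tp=np.array([.57572,-.24551,.20043]);M=R.from_euler('xyz',[-3.14098,-.0007,1.409])
for dz in(0,-.02,-.03,-.04): print(dz,[np.round(proj(p3,tp+M.apply([x,-.046,dz])),0) for x in(.0095,-.0095)])
g=im.astype(int)
for r in (190,200,210,218,224,230): print(r,[tuple(g[r,c]) for c in (200,230,250,262,275,300)])
```

```text
[ 0.58444334 -0.20213969  0.0038371 ] 0.05534511855861347 [ 0.52539029 -0.06971556 -0.31315527]
0 [array([239., 218.]), array([240., 249.])]
-0.02 [array([230., 228.]), array([232., 262.])]
-0.03 [array([225., 235.]), array([228., 270.])]
-0.04 [array([219., 242.]), array([222., 279.])]
190 [(np.int64(31), np.int64(94), np.int64(189)), (np.int64(240), np.int64(235), np.int64(232)), (np.int64(100), np.int64(101), np.int64(105)), (np.int64(100), np.int64(101), np.int64(105)), (np.int64(101), np.int64(103), np.int64(105)), (np.int64(146), np.int64(144), np.int64(145))]
200 [(np.int64(29), np.int64(93), np.int64(187)), (np.int64(240), np.int64(235), np.int64(231)), (np.int64(167), np.int64(168), np.int64(171)), (np.int64(170), np.int64(171), np.int64(174)), (np.int64(171), np.int64(173), np.int64(176)), (np.int64(192), np.int64(191), np.int64(191))]
210 [(np.int64(28), np.int64(91), np.int64(187)), (np.int64(239), np.int64(235), np.int64(231)), (np.int64(166), np.int64(166), np.int64(169)), (np.int64(166), np.int64(166), np.int64(170)), (np.int64(168), np.int64(169), np.int64(172)), (np.
[... 197 characters left out ...]
168), np.int64(170), np.int64(173)), (np.int64(171), np.int64(171), np.int64(175)), (np.int64(183), np.int64(184), np.int64(185))]
224 [(np.int64(26), np.int64(92), np.int64(187)), (np.int64(239), np.int64(235), np.int64(232)), (np.int64(164), np.int64(165), np.int64(168)), (np.int64(168), np.int64(168), np.int64(171)), (np.int64(167), np.int64(169), np.int64(171)), (np.int64(177), np.int64(177), np.int64(179))]
230 [(np.int64(26), np.int64(90), np.int64(186)), (np.int64(239), np.int64(234), np.int64(230)), (np.int64(166), np.int64(167), np.int64(170)), (np.int64(167), np.int64(166), np.int64(171)), (np.int64(168), np.int64(168), np.int64(173)), (np.int64(173), np.int64(174), np.int64(176))]
```

That confirms it: the fingertips end about 32 mm short of the reported TCP. I continue down accordingly.

Call:
step_arm(
  increments=[
    {"delta_pos": [0,0,0.5],"dr": [0,0,0],"fingers": -0.2},
    {"delta_pos": [0,0,1],"dr": [0,0,0],"fingers": -0.2},
    {"delta_pos": [0,0,1.4],"dr": [0,0,0],"fingers": -0.2},
    {"delta_pos": [0,0,1.7],"dr": [0,0,0],"fingers": -0.2},
    {"delta_pos": [0,0,1.7],"dr": [0,0,0],"fingers": -0.2},
  ],
)

```text
time: 10.85
tool_pos: [0.5841, -0.202, -0.0137]
tool_rot: [-3.141, -0.0, 1.405]
contact_force: [-0.1, 0.1, 0.3]
opening: 0.0547
grip_force: 0.0
```

Call:
step_arm(
  increments=[
    {"delta_pos": [0,0,0.2],"dr": [0,0,0],"fingers": 0.3},
    {"delta_pos": [0,0,0.4],"dr": [0,0,0],"fingers": 1},
    {"delta_pos": [0,0,0.4],"dr": [0,0,0],"fingers": 1},
    {"delta_pos": [0,0,0.4],"dr": [0,0,0],"fingers": 1},
    {"delta_pos": [0,0,0.4],"dr": [0,0,0],"fingers": 1},
  ],
  newtons=40,
)

```text
time: 11.48
tool_pos: [0.5844, -0.2021, -0.0173]
tool_rot: [3.141, -0.0, 1.405]
contact_force: [0.5, -0.2, -1.1]
opening: 0.0138
grip_force: 40.0
```

Gripped: opening 13.8 mm, 40 N. Lifting.

Call:
step_arm(
  increments=[
    {"delta_pos": [0,0,-2],"dr": [0,0,0],"fingers": 1},
    {"delta_pos": [0,0,-5],"dr": [0,0,0],"fingers": 1},
    {"delta_pos": [0,0,-9],"dr": [0,0,0],"fingers": 1},
    {"delta_pos": [0,0,-12],"dr": [0,0,0],"fingers": 1},
    {"delta_pos": [0,0,-13],"dr": [0,0,0],"fingers": 1},
  ],
)

```text
time: 12.1
tool_pos: [0.5849, -0.2023, 0.1141]
tool_rot: [3.139, 0.001, 1.405]
contact_force: [0.6, 0.4, -2.9]
opening: 0.0134
grip_force: 40.0
```

```bash
cat > seat.py <<'E'
from blue import *
A=np.radians(11.69);ex=np.array([np.cos(A),np.sin(A),0]);ey=np.array([-ex[1],ex[0],0]);ez=np.array([0,0,1.])
S=np.array([.4357,.1947,.026]);off=np.array([.001,-.08,-.0173])
def target(d,h,th,dy=0,off=off):
    t=np.radians(th);fx=ex*np.cos(t)+ez*np.sin(t);fz=-ex*np.sin(t)+ez*np.cos(t)
    M=np.c_[ey,fx,-fz];return S+ex*d+ez*h+ey*dy-M@off,R.from_matrix(M)
def cmd(d,h,th,dy=0):
    P,M=target(d,h,th,dy);o=robot.observe();C=R.from_euler('xyz',o['tool_rot'])
    print('delta',(C.inv().apply(P-o['tool_pos'])*100).round(2),'dr',np.degrees((C.inv()*M).as_rotvec()).round(2),'tgt',P.round(3))
def where():
    o=robot.observe();C=R.from_euler('xyz',o['tool_rot']);q=o['tool_pos']+C.apply(off)-S;f=C.apply([0,1,0])
    print('tip d,h,y mm',np.round([q@ex*1e3,q[2]*1e3,q@ey*1e3],1),'tilt',np.degrees(np.arcsin(f[2])).round(2),'F seat axes',np.round([o['contact_force']@ex,o['contact_force']@ey,o['contact_force'][2]],1),'open',o['opening'].round(4),'t',o['time'])
E
python3 -c "
from seat import *
where();cmd(.02,.06,15);blue('wrist')"
```

```text
Traceback (most recent call last):
  File "seat.py", line 12, in where
    print('tip d,h,y mm',np.round([q@ex*1e3,q[2]*1e3,q@ey*1e3],1),'tilt',np.degrees(np.arcsin(f[2])).round(2),'F seat axes',np.round([o['contact_force']@ex,o['contact_force']@ey,o['contact_force'][2]],1),'open',o['opening'].round(4),'t',o['time'])
                                                                                                                                                                                                                   ^^^^^^^^^^^^^^^^^^
AttributeError: 'float' object has no attribute 'round'
```

```bash
sed -i "s/o\['opening'\].round(4)/round(float(o['opening']),4)/" seat.py
python3 -c "
from seat import *
where();cmd(.02,.06,15);blue('wrist')"
```

```text
tip d,h,y mm [  -8.6  105.2 -389.2] tilt 0.14 F seat axes [ 0.6  0.3 -2.9] open 0.0134 t 12.1
delta [ 40.29 -11.74   2.36] dr [-14.7    2.83 -21.05] tgt [0.536 0.214 0.09 ]
wrist [ 154  136   42  107 3245] [175.1 184.7]
wrist [ 301  196   35   68 2186] [318.  230.8]
wrist [302 296  33  30 937] [318.  310.3]
```

Call:
step_arm(
  increments=[
    {"delta_pos": [4.5,-1.3,0],"dr": [-1.6,0.3,-2.3],"fingers": 1},
    {"delta_pos": [9,-2.6,0],"dr": [-3.3,0.6,-4.7],"fingers": 1},
    {"delta_pos": [13.5,-3.9,0],"dr": [-4.9,0.9,-7],"fingers": 1},
    {"delta_pos": [18,-5.2,0],"dr": [-6.5,1.2,-9.4],"fingers": 1},
    {"delta_pos": [22.5,-6.5,0],"dr": [-8.2,1.6,-11.7],"fingers": 1},
  ],
)

```text
time: 12.78
tool_pos: [0.5557, 0.0321, 0.1108]
tool_rot: [2.999, -0.014, 1.612]
contact_force: [-0.5, 0.5, -3.2]
opening: 0.0139
grip_force: 40.0
```

```bash
python3 -c "
from seat import *
where();cmd(.02,.06,15)"
```

```text
tip d,h,y mm [   4.2   90.5 -169.3] tilt 8.17 F seat axes [-0.4  0.6 -3.2] open 0.0139 t 12.775
delta [18.26 -1.59  2.13] dr [-6.75  1.11 -9.31] tgt [0.536 0.214 0.09 ]
```

Call:
step_arm(
  increments=[
    {"delta_pos": [5,-0.4,0],"dr": [-2,0.3,-2.7],"fingers": 1},
    {"delta_pos": [10,-0.9,0.5],"dr": [-4,0.6,-5.4],"fingers": 1},
    {"delta_pos": [15,-1.3,1.2],"dr": [-5.5,0.9,-7.6],"fingers": 1},
    {"delta_pos": [18.3,-1.6,2.1],"dr": [-6.8,1.1,-9.3],"fingers": 1},
    {"delta_pos": [18.3,-1.6,2.1],"dr": [-6.8,1.1,-9.3],"fingers": 1},
  ],
)

```text
time: 13.4
tool_pos: [0.5343, 0.2148, 0.0892]
tool_rot: [2.882, 0.001, 1.777]
contact_force: [-0.2, -0.5, -3.5]
opening: 0.0134
grip_force: 40.0
```

Run:
```python
from seat import *
where();cmd(.02,.015,15)
import pickle
im=snap('wrist','w8');pickle.dump(viewer.camera_params('wrist'),open('w8.pkl','wb'));blue('wrist',im)
# tongue tip check: predicted pixel of tongue underside corners (fy=+58)
o=robot.observe();C=R.from_euler('xyz',o['tool_rot']);p=viewer.camera_params('wrist')
for v in([.059,-.08,-.0223],[.059,-.06,-.0223],[.031,-.007,-.0593],[.031,.007,-.0593]): print(np.round(proj(p,o['tool_pos']+C.apply(v)),1))
```

```text
tip d,h,y mm [18.9 59.4  0.5] tilt 14.87 F seat axes [-0.3 -0.5 -3.5] open 0.0134 t 13.4
delta [-0.06 -1.03  4.3 ] dr [-0.13  0.03  0.14] tgt [0.536 0.214 0.045]
wrist [ 552  117   50   73 1417] [569.  150.7]
wrist [ 129  119   67  145 6274] [162.  188.8]
wrist [123 126   5   9  31] [125.2 130.4]
wrist [124 150   7  11  39] [127.4 156.2]
wrist [127 170   5  13  55] [129.1 175.9]
wrist [ 301  196   35   68 2167] [318.1 230.6]
wrist [302 296  33  30 935] [317.9 310.3]
[151.5 133. ]
[193.  132.9]
[299.8 208.5]
[334.8 208.5]
```

View pics/w8.png

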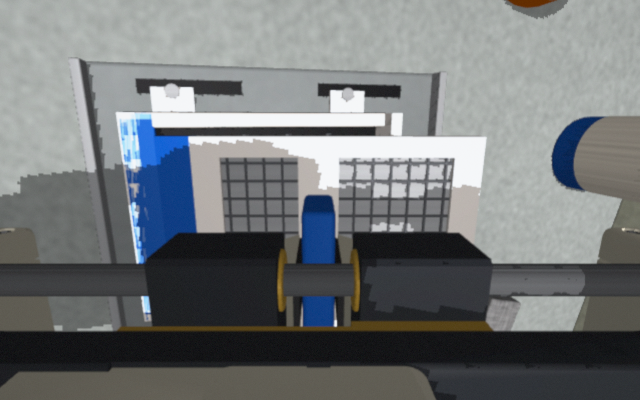

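The wrist view shows the filter over the seat, with the seat wall parallel to its edge. The tongue boundary is at (190,137), against (193,133) predicted, so I correct y by about 1.5 mm. Now lower the tongue in front of the lip.

```bash
sed -i "s/off=np.array(\[.001,/off=np.array([-.0005,/" seat.py; python3 -c "
from seat import *
where();cmd(.02,.015,15);cmd(.019,.003,15)"
```

```text
tip d,h,y mm [19.7 60.  -2.2] tilt 14.94 F seat axes [ 0.6 -0.5 -2.3] open 0.0135 t 13.45
delta [ 0.22 -1.13  4.35] dr [-0.06  0.07  0.06] tgt [0.535 0.216 0.045]
delta [ 0.22 -1.53  5.48] dr [-0.06  0.07  0.06] tgt [0.534 0.216 0.033]
```

Call:
step_arm(
  increments=[
    {"delta_pos": [0.2,-0.5,2],"dr": [0,0,0],"fingers": 1},
    {"delta_pos": [0.2,-0.9,3.5],"dr": [0,0,0],"fingers": 1},
    {"delta_pos": [0.2,-1.1,4.3],"dr": [0,0,0],"fingers": 1},
    {"delta_pos": [0.2,-1.1,4.3],"dr": [0,0,0],"fingers": 1},
    {"delta_pos": [0.2,-1.1,4.3],"dr": [0,0,0],"fingers": 1},
  ],
)

```text
time: 14.08
tool_pos: [0.538, 0.215, 0.0481]
tool_rot: [2.876, 0.001, 1.773]
contact_force: [-1.3, 0.7, -2.9]
opening: 0.0136
grip_force: 40.0
```

```bash
python3 -c "
from seat import *
where();cmd(.019,.002,15);cmd(-.003,.002,15)"
```

```text
tip d,h,y mm [22.5 17.8 -1.2] tilt 15.24 F seat axes [-1.1  0.9 -2.9] open 0.0136 t 14.075
delta [ 0.14 -0.76  1.46] dr [ 0.24  0.09 -0.09] tgt [0.534 0.216 0.032]
delta [ 0.13 -2.89  0.88] dr [ 0.24  0.09 -0.09] tgt [0.513 0.211 0.032]
```

Call:
step_arm(
  increments=[
    {"delta_pos": [0.1,-0.3,0.5],"dr": [0,0,0],"fingers": 1},
    {"delta_pos": [0.1,-0.6,1],"dr": [0,0,0],"fingers": 1},
    {"delta_pos": [0.1,-0.7,1.4],"dr": [0,0,0],"fingers": 1},
    {"delta_pos": [0.1,-0.7,1.4],"dr": [0,0,0],"fingers": 1},
    {"delta_pos": [0.1,-0.7,1.4],"dr": [0,0,0],"fingers": 1},
  ],
)

```text
time: 14.7
tool_pos: [0.5343, 0.2157, 0.0323]
tool_rot: [2.876, 0.001, 1.773]
contact_force: [0.6, -1.3, -3.3]
opening: 0.0133
grip_force: 40.0
```

```bash
python3 -c "
from seat import *
where();cmd(.004,.002,15);cmd(-.003,.002,15)"
```

```text
tip d,h,y mm [19.1  2.   0.1] tilt 15.19 F seat axes [ 0.4 -1.3 -3.3] open 0.0133 t 14.7
delta [-0.01 -1.46 -0.37] dr [ 0.19  0.08 -0.06] tgt [0.52  0.213 0.032]
delta [-0.01 -2.14 -0.55] dr [ 0.19  0.08 -0.06] tgt [0.513 0.211 0.032]
```

Call:
step_arm(
  increments=[
    {"delta_pos": [0,-0.3,-0.08],"dr": [0,0,0],"fingers": 1},
    {"delta_pos": [0,-0.6,-0.16],"dr": [0,0,0],"fingers": 1},
    {"delta_pos": [0,-0.9,-0.23],"dr": [0,0,0],"fingers": 1},
    {"delta_pos": [0,-1.2,-0.3],"dr": [0,0,0],"fingers": 1},
    {"delta_pos": [0,-1.4,-0.36],"dr": [0,0,0],"fingers": 1},
  ],
)

```text
time: 15.32
tool_pos: [0.5198, 0.2126, 0.032]
tool_rot: [2.877, 0.001, 1.773]
contact_force: [-0.8, 0.7, -2.5]
opening: 0.014
grip_force: 40.0
```

```bash
python3 -c "
from seat import *
where();cmd(0,.002,15)"
```

```text
tip d,h,y mm [4.2 1.8 0.1] tilt 15.18 F seat axes [-0.7  0.8 -2.5] open 0.014 t 15.325
delta [-0.   -0.41 -0.11] dr [ 0.18  0.08 -0.06] tgt [0.516 0.212 0.032]
```

Free so far. Now I feel for the stop slowly.

Call:
step_arm(
  increments=[
    {"delta_pos": [0,-0.1,-0.03],"dr": [0,0,0],"fingers": 1},
    {"delta_pos": [0,-0.2,-0.05],"dr": [0,0,0],"fingers": 1},
    {"delta_pos": [0,-0.3,-0.08],"dr": [0,0,0],"fingers": 1},
    {"delta_pos": [0,-0.4,-0.1],"dr": [0,0,0],"fingers": 1},
    {"delta_pos": [0,-0.4,-0.1],"dr": [0,0,0],"fingers": 1},
  ],
)

```text
time: 15.95
tool_pos: [0.5167, 0.2121, 0.0323]
tool_rot: [2.875, 0.001, 1.773]
contact_force: [2.3, 0.2, -3.7]
opening: 0.0138
grip_force: 40.0
```

```bash
python3 -c "
from seat import *
where()"
```

```text
tip d,h,y mm [1.1 1.9 0.2] tilt 15.28 F seat axes [ 2.3 -0.2 -3.7] open 0.0138 t 15.95
```

The stop is felt at d≈1 mm with 2.3 N, matching the measurement. I ease off a little and swing down to about 8°.

```bash
python3 -c "
from seat import *
for d,h,t in((.0016,.0012,12),(.0012,.001,9),(.001,.0005,6),(.0009,0,4),(.0005,0,0),(.0005,-.002,-.5)): cmd(d,h,t)"
```

```text
delta [-0.01 -0.08  0.54] dr [ 3.28  0.07 -0.06] tgt [0.517 0.212 0.027]
delta [-0.01 -0.25  0.96] dr [ 6.28  0.07 -0.06] tgt [0.517 0.212 0.022]
delta [-0.01 -0.43  1.4 ] dr [ 9.28  0.07 -0.07] tgt [0.516 0.212 0.018]
delta [-0.01 -0.56  1.71] dr [11.28  0.07 -0.07] tgt [0.516 0.212 0.014]
delta [-0.01 -0.85  2.22] dr [15.28  0.07 -0.07] tgt [0.514 0.212 0.009]
delta [-0.01 -0.93  2.47] dr [15.78  0.07 -0.07] tgt [0.514 0.211 0.006]
```

Call:
step_arm(
  increments=[
    {"delta_pos": [0,0.1,0.1],"dr": [0,0,0],"fingers": 1},
    {"delta_pos": [0,0.05,0.3],"dr": [1.6,0,0],"fingers": 1},
    {"delta_pos": [0,0,0.54],"dr": [3.3,0,0],"fingers": 1},
    {"delta_pos": [0,-0.08,0.75],"dr": [4.8,0,0],"fingers": 1},
    {"delta_pos": [0,-0.16,0.96],"dr": [6.3,0,0],"fingers": 1},
  ],
)

```text
time: 16.58
tool_pos: [0.5166, 0.2119, 0.0219]
tool_rot: [2.989, 0.001, 1.773]
contact_force: [-0.4, 0.0, -3.7]
opening: 0.0134
grip_force: 40.0
```

```bash
python3 -c "
from seat import *
where()
for d,h,t in((.001,.0005,6),(.0009,0,4),(.0005,0,0),(.0005,-.002,-.5)): cmd(d,h,t)"
```

```text
tip d,h,y mm [1.  0.8 0.1] tilt 8.76 F seat axes [-0.4  0.1 -3.7] open 0.0134 t 16.575
delta [ 0.   -0.1   0.42] dr [ 2.76  0.08 -0.07] tgt [0.516 0.212 0.018]
delta [ 0.   -0.2   0.74] dr [ 4.76  0.07 -0.08] tgt [0.516 0.212 0.014]
delta [ 0.   -0.42  1.27] dr [ 8.76  0.07 -0.08] tgt [0.514 0.212 0.009]
delta [ 0.   -0.48  1.54] dr [ 9.26  0.07 -0.08] tgt [0.514 0.211 0.006]
```

Call:
step_arm(
  increments=[
    {"delta_pos": [0,-0.05,0.2],"dr": [1.3,0,0],"fingers": 1},
    {"delta_pos": [0,-0.1,0.42],"dr": [2.8,0,0],"fingers": 1},
    {"delta_pos": [0,-0.15,0.58],"dr": [3.8,0,0],"fingers": 1},
    {"delta_pos": [0,-0.2,0.74],"dr": [4.8,0,0],"fingers": 1},
    {"delta_pos": [0,-0.25,0.87],"dr": [5.8,0,0],"fingers": 1},
  ],
)

```text
time: 17.2
tool_pos: [0.5149, 0.2116, 0.0129]
tool_rot: [3.091, 0.001, 1.773]
contact_force: [-2.5, -0.4, -0.3]
opening: 0.0136
grip_force: 40.0
```

```bash
python3 -c "
from seat import *
where()
for d,h,t in((.0005,0,0),(.0005,-.002,-.5),(.0005,-.005,-1)): cmd(d,h,t)"
```

```text
tip d,h,y mm [0.3 0.1 0.2] tilt 2.92 F seat axes [-2.6  0.1 -0.3] open 0.0136 t 17.2
delta [-0.   -0.08  0.42] dr [ 2.92  0.07 -0.08] tgt [0.514 0.212 0.009]
delta [-0.   -0.1   0.69] dr [ 3.42  0.07 -0.08] tgt [0.514 0.211 0.006]
delta [-0.   -0.14  1.06] dr [ 3.92  0.07 -0.08] tgt [0.514 0.211 0.002]
```

Call:
step_arm(
  increments=[
    {"delta_pos": [0,-0.04,0.2],"dr": [1.4,0,0],"fingers": 1},
    {"delta_pos": [0,-0.08,0.42],"dr": [2.9,0,0],"fingers": 1},
    {"delta_pos": [0,-0.08,0.5],"dr": [3.4,0,0],"fingers": 1},
    {"delta_pos": [0,-0.08,0.55],"dr": [3.9,0,0],"fingers": 1},
    {"delta_pos": [0,-0.08,0.55],"dr": [3.9,0,0],"fingers": 1},
  ],
)

```text
time: 17.82
tool_pos: [0.5157, 0.2117, 0.0088]
tool_rot: [-3.128, 0.001, 1.774]
contact_force: [-7.8, -3.0, 9.5]
opening: 0.014
grip_force: 40.1
```

```bash
python3 -c "
from seat import *
where();print(robot.observe()['torque'].round(2))
cmd(.0005,0,0)"
```

```text
tip d,h,y mm [2.  1.2 0.1] tilt -0.79 F seat axes [-8.3 -1.4  9.5] open 0.014 t 17.825
[-0.27  0.62  0.06]
delta [ 0.01 -0.12  0.01] dr [-0.79  0.07 -0.07] tgt [0.514 0.212 0.009]
```

Call:
step_arm(
  increments=[
    {"delta_pos": [0,-0.1,0.05],"dr": [0,0,0],"fingers": 1},
    {"delta_pos": [0,-0.2,0.1],"dr": [0,0,0],"fingers": 1},
    {"delta_pos": [0,-0.2,0.2],"dr": [0,0,0],"fingers": 1},
    {"delta_pos": [0,-0.2,0.3],"dr": [0,0,0],"fingers": 1},
    {"delta_pos": [0,-0.2,0.3],"dr": [0,0,0],"fingers": 1},
  ],
)

```text
time: 18.45
tool_pos: [0.5159, 0.2118, 0.0085]
tool_rot: [-3.134, 0.001, 1.774]
contact_force: [-8.0, -3.2, 25.3]
opening: 0.0135
grip_force: 40.1
```

Run:
```python
from seat import *
where();cmd(.0005,0,0)
im=snap('side','b9');h=cv2.cvtColor(im,cv2.COLOR_RGB2HSV)
for f in('b','b9'):
    h=cv2.cvtColor(cv2.imread(f'pics/{f}.png'),cv2.COLOR_BGR2HSV)[150:190,255:300];m=(h[...,0]<18)&(h[...,1]>150)&(h[...,2]>100)
    q=np.argwhere(m);print(f,len(q),q.mean(0)+[150,255],q.min(0)+[150,255],q.max(0)+[150,255])
```

```text
tip d,h,y mm [2.1 0.5 0.1] tilt -0.46 F seat axes [-8.5 -1.5 25.3] open 0.0135 t 18.45
delta [ 0.   -0.14 -0.01] dr [-0.46  0.06 -0.07] tgt [0.514 0.212 0.009]
b 36 [165.97222222 276.41666667] [163 273] [169 280]
b9 20 [165.35 276.2 ] [163 273] [167 280]
```

Pressing with 28 N, flat by the pose reading. I relieve the pressure and tug lightly to see whether the catch holds.

Call:
step_arm(
  increments=[
    {"delta_pos": [0,0,-0.2],"dr": [0,0,0],"fingers": 1},
    {"delta_pos": [0,0,-0.4],"dr": [0,0,0],"fingers": 1},
    {"delta_pos": [0,0,-0.6],"dr": [0,0,0],"fingers": 1},
    {"delta_pos": [0,0,-0.8],"dr": [0,0,0],"fingers": 1},
    {"delta_pos": [0,0,-0.8],"dr": [0,0,0],"fingers": 1},
  ],
)

```text
time: 19.12
tool_pos: [0.5137, 0.2113, 0.0121]
tool_rot: [-3.127, 0.001, 1.773]
contact_force: [4.5, 0.9, -9.0]
opening: 0.0137
grip_force: 40.0
```

```bash
python3 -c "
from seat import *
where();cmd(.0005,0,0)"
```

```text
tip d,h,y mm [0.  4.6 0.1] tilt -0.82 F seat axes [ 4.6 -0.  -9. ] open 0.0137 t 19.125
delta [0.01 0.08 0.34] dr [-0.82  0.07 -0.08] tgt [0.514 0.212 0.009]
```

Both ends are held down: there is a 6 N pull beyond the weight, and the edge rises only about 2 mm. The catch has snapped. I lower it to the floor and release.

Call:
step_arm(
  increments=[
    {"delta_pos": [0,0.05,0.2],"dr": [-0.4,0,0],"fingers": 1},
    {"delta_pos": [0,0.08,0.4],"dr": [-0.8,0,0],"fingers": 1},
    {"delta_pos": [0,0.08,0.5],"dr": [-0.8,0,0],"fingers": 1},
    {"delta_pos": [0,0.08,0.5],"dr": [-0.8,0,0],"fingers": 1},
    {"delta_pos": [0,0.08,0.5],"dr": [-0.8,0,0],"fingers": 1},
  ],
)

```text
time: 19.75
tool_pos: [0.514, 0.2114, 0.0086]
tool_rot: [-3.141, 0.001, 1.773]
contact_force: [-3.1, -1.6, 6.0]
opening: 0.014
grip_force: 40.0
```

Call:
step_arm(
  increments=[
    {"delta_pos": [0,0,0],"dr": [0,0,0],"fingers": -0.2},
    {"delta_pos": [0,0,0],"dr": [0,0,0],"fingers": -0.2},
    {"delta_pos": [0,0,0],"dr": [0,0,0],"fingers": -0.2},
    {"delta_pos": [0,0,0],"dr": [0,0,0],"fingers": -0.2},
    {"delta_pos": [0,0,0],"dr": [0,0,0],"fingers": -0.2},
  ],
)

```text
time: 20.38
tool_pos: [0.5142, 0.2114, 0.0077]
tool_rot: [-3.141, 0.001, 1.773]
contact_force: [-0.6, 0.5, -0.0]
opening: 0.0538
grip_force: 0.0
```

Call:
step_arm(
  increments=[
    {"delta_pos": [0,0,-2],"dr": [0,0,0],"fingers": -0.2},
    {"delta_pos": [0,0,-5],"dr": [0,0,0],"fingers": -0.2},
    {"delta_pos": [0,0,-9],"dr": [0,0,0],"fingers": -0.2},
    {"delta_pos": [-3,0,-13],"dr": [0,0,0],"fingers": -0.2},
    {"delta_pos": [-4,0,-15],"dr": [0,0,0],"fingers": -0.2},
  ],
)

```text
time: 21.0
tool_pos: [0.5233, 0.1715, 0.1602]
tool_rot: [3.139, 0.001, 1.773]
contact_force: [0.1, -0.1, -0.3]
opening: 0.0552
grip_force: 0.0
```

Call:
step_arm(
  increments=[
    {"delta_pos": [-2,0,0],"dr": [0,0,0],"fingers": -0.2},
    {"delta_pos": [-2,0,0],"dr": [0,0,0],"fingers": -0.2},
    {"delta_pos": [-2,0,0],"dr": [0,0,0],"fingers": -0.2},
    {"delta_pos": [-2,0,0],"dr": [0,0,0],"fingers": -0.2},
    {"delta_pos": [-2,0,0],"dr": [0,0,0],"fingers": -0.2},
  ],
)

```text
time: 21.62
tool_pos: [0.526, 0.1533, 0.1574]
tool_rot: [-3.14, 0.001, 1.774]
contact_force: [-0.4, -1.4, -0.9]
opening: 0.0554
grip_force: 0.0
```

Run:
```python
from seat import *
im=snap('wrist','w10');p=viewer.camera_params('wrist');blue('wrist',im)
print(robot.observe()['tool_pos'],robot.observe()['opening'])
hsv=cv2.cvtColor(im,cv2.COLOR_RGB2HSV);m=((hsv[...,0]<18)&(hsv[...,1]>150)&(hsv[...,2]>100)).astype(np.uint8);m[250:]=0
N,l,st,ce=cv2.connectedComponentsWithStats(m);print([(s.tolist()) for s in st[1:] if s[4]>100])
for dx,z in((.1525+.01-.0055,.0357),(.1625+.0011,.052)): print('nose',[np.round(proj(p,S*[1,1,0]+ex*dx+ey*y+ez*z),1) for y in(-.022,.022)])
for d,z in((.001,.042+.026),): print('fin top',[np.round(proj(p,S*[1,1,0]+ex*(.08+d+a)+ey*y+ez*z),1) for a in(-.007,.007) for y in(-.03,.03)])
cv2.imwrite('pics/w10c.png',cv2.resize(im[20:280,150:490],(785,600),interpolation=2)[:,:,::-1])
```

```text
wrist [ 212   41   39  162 4458] [232.  123.9]
wrist [ 615   59   25   69 1111] [627.8  94.6]
wrist [ 310   88   17   76 1203] [318.3 124.7]
[0.52608551 0.15321899 0.15752145] 0.054772200186917946
[[405, 100, 22, 53, 735]]
nose [array([403.3, 150.7]), array([406.2,  99.6])]
nose [array([415.5, 152.5]), array([419.1,  98.6])]
fin top [array([310.2, 164.4]), array([309.6,  86.9]), array([327.4, 164.4]), array([327.8,  86.9])]
```

View pics/w10c.png

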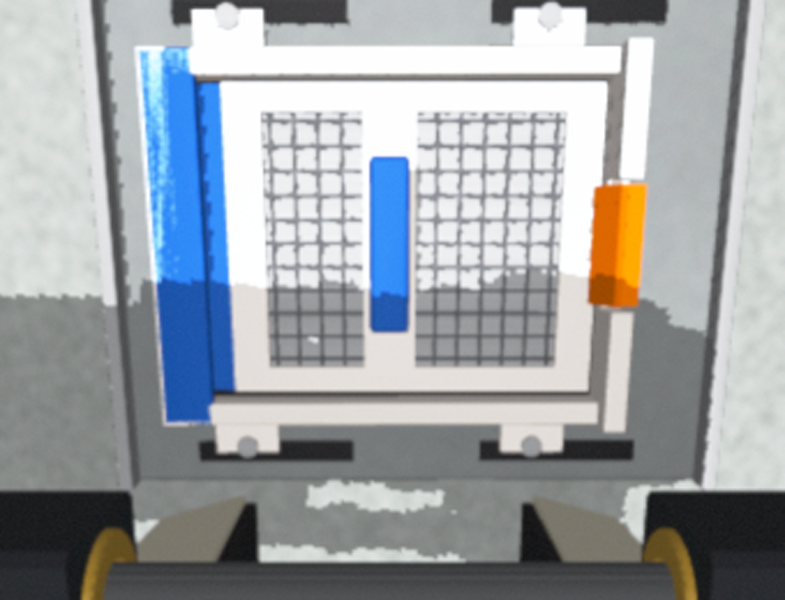

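The filter lies flat between the walls with its tongue under the lip. The orange catch overhangs the latch edge, with its nose at x≈405 px as predicted for the rest position, and the fin top is within 1 px of its predicted place. I hand in.

```bash
python3 -c "
from h import *
print(robot.hand_in())"
```

```text
the job is handed in; nothing more can be done
None
```

The filter is back in its seat, flat with its tongue under the lip and the catch snapped over its edge; I let go and handed the job in at about 22 s, but the hand-in returned no verdict.

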